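# Fit the plug-in module and probe the meter's contact

## Task

On the electricity-meter bench, slide the plug-in module (the insert with the tall finger tab) from the rack down into the slot in the face of the meter lying in front of you, fully home, and let go of it. Then take the test probe out of its stand and hold its tip on the middle of the spring contact on the meter's sloping end, the probe square to that slope, with a light push of about 3 N; never push it hard. Finish while still holding the probe pressed there, and leave the other things on the bench alone.

Things in the scene. Friction and masses are not known exactly. Their poses are not given: they have to be found in the camera images.
- meter: Electricity meter lying on its back, fixed: white box 170 (x) x 120 (y) x 60 mm high. Origin: centre of its underside; z up. Flat top face from x = -40 to +85 mm, with a flat display at x = -14; from x = -40 to -85 mm the grey sloping end falls at 20 degrees towards -x, from 60 to 44 mm height. Aluminium blocks 20 mm high stand at both short ends, out to x = +-97 mm.
- slot (a point): Centre of the mouth of the slot, in the meter's top face (30 mm to +x of the meter's centre, 60 mm high). Axes as the meter's. The slot is a vertical pocket 20 mm (x) by 52 mm (y), 35 mm deep, with a dark floor and a 2 mm chamfer at the mouth.
- contact: Round brass spring contact, 18 mm across, mid-width on the meter's sloping end, 9 mm proud of the slope when free. Origin: centre of its outer face, about (-66, 0, 60) mm in the meter's frame when free; z points outward, square to the slope (20 degrees off vertical, leaning to the meter's -x). It sinks along -z on a spring: 1 N to start, 0.6 N more per mm, hard stop at 8 mm (5.8 N).
- rack: Grey rack block, fixed, 70 (x) x 160 (y) x 25 mm high; origin centre of its underside. Two like pockets 23 (x) x 55 (y) mm, 15 mm deep, at y = +40 and -40 mm; module and blank stand in them, either way round.
- module: Plug-in module, white, loose, 50 to 100 g. Body 18 (x) x 50 (y) x 35 mm high; on top a finger tab 12 (x) x 30 (y) x 28 mm high. Origin: centre of its underside; z up. Same after a half turn about z. Starts upright in a rack pocket, underside 10 mm above the table. Fully home, its underside is 35 mm below the slot's mouth, its shoulder flush with the meter's face.
- blank: Blank insert in the other rack pocket, loose: same 18 x 50 x 35 mm body but only a ridge 5 mm high on top, no tab. Origin: centre of its underside. Leave it.
- stand: Aluminium stand for the probe, fixed: block 80 x 80 x 55 mm high with a 13 mm through hole in its middle; origin centre of its underside.
- probe: Test probe, loose, 80 to 150 g, upright in the stand. Origin: centre of its collar's underside; z along the probe, away from the tip. Collar 30 x 30 x 6 mm rests on the stand's top (55 mm above the table); above it a square black handle 18 x 18 mm, z = 6 to 76 mm, sides along x and y; below it a steel neck 10 mm diameter to z = -25 mm, then a 6 mm pin to the tip at z = -45 mm.
- probe_tip (a point): The end of the probe's pin, 45 mm below the probe's origin along its axis (4 mm wide flat end).
- screwdriver: Loose screwdriver, black handle, lying on the bench nearer the robot; bystander.
- cover: Loose grey terminal cover, 35 x 110 x 28 mm, lying nearer the robot; bystander.
- cup: Small open steel cup, 64 mm diameter, 40 mm high, beyond the meter; bystander.
- jar: White jar with black cap, 50 mm diameter, 70 mm high, beyond the meter; bystander.
There are look-alikes about, which are no part of the job. What is shaped like the probe but pink is not meant. What is shaped like the stand but green is not meant.

How it is judged:
By the outcome, as a careful person would: the job done as asked, in the order asked, and still so for the second after the job is handed in, while the arm keeps its last pose, push and grip.
It also fails if it takes over 56 s, if anything falls off the work surface, if the arm or the gripper's body presses on something with over 40 N, if the wrist force passes 120 N, or if a joint passes its speed limit or range.

## Robot

A 7-joint arm with a two-finger parallel gripper is mounted at the origin on the work surface. World frame = base frame: x ahead of the robot, y to its left, z up, the work surface at z = 0. Lengths are in m, angles in rad, forces in N, time in s.
With the tool pointing down it reaches from about 0.4 to 0.85 m from the base axis. Payload 4.5 kg.
Tool frame: the origin (TCP) lies midway between the tips of the shut fingers; the grasp point (between the pads) lies 19 mm behind it; z points along the fingers, y is the line along which they close (so a half turn about z gives the same grasp; the last joint's range is limited). The gripper opens to 88 mm and grips with 3 to 60 N. Pads are 18 mm wide; open, the fingers measure 123 mm over their backs; the gripper's body (75 mm by 187 mm) begins 45 mm behind the grasp point.
Start: joints at [-1.069, 0.689, -0.195, 1.565, 0.157, 0.902, -0.215], TCP at [0.282, 0.558, 0.239] pointing down, gripper open.
Joint ranges: [-3.01, 3.01], [-0.46, 2.08], [-1.47, 1.51], [0.13, 2.56], [-1, 4.14], [0.04, 2.09], [-2.66, 2.66]. Speed limits (rad/s): [2.57, 2.57, 3.14, 3.14, 3.14, 3.14, 3.14].

## Interface

Orientations are given as a unit quaternion [x, y, z, w].
In Python, from plant import sensors, eyes, finish_job gives the robot as it stands.
- The arm moves only by the tool send_rows, never from a script. Its argument "rows" is text: rows parted by semicolons, each of 4 numbers parted by spaces: the shift along the tool's x, y, z normalised to -1 to 1, where 1 is 30 cm, then the turn about the tool's z normalised to -1 to 1, where 1 is 2 pi rad. A call has 1 to 10 rows; each row is the pose to reach, as a shift and turn from the pose commanded when the call began, along the tool's axes at that moment, turning the shorter way round; what a row does not reach only later rows make up. A row lasts 1/12 s, in which the tool goes at most 41.7 mm and 7.16 degrees, less where a joint would pass 70% of its speed; a pose out of reach is approached as far as the arm can. A call with a number of a shift or a turn outside -1 to 1 is refused whole. A call with a gripper value outside its range is refused whole. "jaw" is the closure, from -1 (fully open) to 1 (shut), set as the call begins (left out, the last holds). The fingers move at their own pace and stop on an object; "force" is the grip in N (left out, the last holds). Time passes only in rows, so rows that repeat a pose let the fingers close. It gives the time, the measured TCP pose, the force, the opening and the grip force at its end, in the units of the state.
- sensors.get_state(): the state, without advancing time (a new reading comes with each control period).
- eyes.snapshot(name): name is "side" or "top"; returns (picture, depth): 480x640x3 uint8, red, green, blue; 480x640 float32, m along the optical axis (not along the pixel's ray), 0 where there is no reading.
- eyes.calibration(name): a dict with "fov_y" (degrees; the focal length in pixels is half the picture's height over the tangent of half this angle, whatever the lens; pixels are square), "cx", "cy" (the principal point, pixels), "dist_coeffs" ([k1, k2, p1, p2, k3] as OpenCV has them; the pictures are not rectified), "world_from_camera" (4x4, takes a point from camera to world coordinates). Camera axes: x right, y down, z forward; pixel columns grow to the right and rows downward; lengths in m; the calibration is good to about 2 mm. A picture is of the moment at which its call begins. calibration takes no time and is no camera call.
- finish_job(): hands the job in; it is judged then, once.
The state is a dict: "clock": time; "q": joint angles; "qd": joint speeds; "joint_torque": joint torques, N m; "tool_pos": TCP position; "eef_rot": TCP orientation; "contact_force": force on the tool from outside, world axes, zero at the start; "moment": the same for the moment, N m; "opening": opening from 0.0 (shut) to 1.0 (fully open); "finger_force": force on a finger pad.
Only numpy, scipy, OpenCV 4.12 (cv2) and the standard library are available. Lean on these libraries where they do the work, as an engineer would, in place of code of your own. Each camera call takes 0.05 s, during which the arm holds its last target. There are 200 camera calls.

## Working session

There is one attempt and no reset: what is moved stays moved. The work goes in short steps, Python scripts to look and compute and a tool call to move; the robot and the scene stay as the last step left them, time stands still between calls to the robot, and variables do not carry over. Pictures are saved under pics/ and viewed, at most 11 in all, crops included, and the job is handed in when it is done.

Besides the shell and the picture viewer there is one more tool, called after "Emit:" as name(argument=value, ...) on one line, values as JSON. send_rows: Moves the arm, as the interface text tells. Scaled input: -1 to 1 covers 30 cm each way for a shift and 2 pi rad each way for a turn. Its arguments: {"type":"object","properties":{"rows":{"type":"string"},"jaw":{"type":"number"},"force":{"type":"number"}},"required":["rows"]}

```bash
mkdir -p pics; ls
cat > h.py <<'E'
import numpy as np, cv2, pickle
from scipy.spatial.transform import Rotation as R
def snap(n):
    from plant import eyes
    p,d=eyes.snapshot(n); c=eyes.calibration(n)
    pickle.dump((p,d,c),open(n+'.pkl','wb')); return p,d,c
def load(n): return pickle.load(open(n+'.pkl','rb'))
def cam(c):
    f=240/np.tan(np.radians(c['fov_y']/2)); K=np.array([[f,0,c['cx']],[0,f,c['cy']],[0,0,1]]); return K,np.array(c['dist_coeffs'],float),np.array(c['world_from_camera'])
def rays(c,uv):
    K,D,T=cam(c); x=cv2.undistortPoints(np.array(uv,float).reshape(-1,1,2),K,D).reshape(-1,2)
    return T[:3,3],np.c_[x,np.ones(len(x))]@T[:3,:3].T
def onz(c,uv,z):
    o,r=rays(c,uv); return o+r*((z-o[2])/r[:,2])[:,None]
def cloud(d,c):
    v,u=np.mgrid[:480,:640]; o,r=rays(c,np.stack([u,v],-1).reshape(-1,2))
    return (o+r*d.reshape(-1,1)).reshape(480,640,3)
def proj(c,P):
    K,D,T=cam(c); Ti=np.linalg.inv(T); return cv2.projectPoints(np.array(P,float).reshape(-1,1,3),cv2.Rodrigues(Ti[:3,:3])[0],Ti[:3,3],K,D)[0].reshape(-1,2)
E
python3 - <<'E'
from h import *
from plant import sensors
s=sensors.get_state(); print(s)
for n in('top','side'):
    p,d,c=snap(n); cv2.imwrite(f'pics/{n}0.png',p[...,::-1]); print(c, (d>0).mean())
E
```

```text
pics
{'clock': 0.0, 'q': array([-1.06921065,  0.68999305, -0.1945297 ,  1.56633149,  0.1573027 ,
        0.90249656, -0.21508676]), 'qd': array([ 0.00197321,  0.00138851,  0.00018878,  0.0019931 , -0.00100054,
       -0.00180287,  0.00094563]), 'joint_torque': array([ 8.39677559e-04, -5.27554071e+01, -1.26672439e+00, -1.53435820e+01,
       -5.26903197e-02,  6.62354840e-03,  1.72882551e-04]), 'tool_pos': array([0.28157307, 0.55727614, 0.23790812]), 'eef_rot': array([ 2.31712558e-01,  9.72783865e-01, -9.05039151e-04, -1.51997271e-04]), 'contact_force': array([ 0.09630501, -0.34638282, -0.59209601]), 'moment': array([ 0.03260733,  0.00677049, -0.02717652]), 'finger_force': 0.0, 'opening': 1.0001054519789077}
{'fov_y': 51.54786300265265, 'cx': 324.58745946759797, 'cy': 247.25217455372967, 'dist_coeffs': array([-0.11749492,  0.        ,  0.        ,  0.        ,  0.        ]), 'world_from_camera': array([[-1.14470918e-03, -9.94499199e-01,  1.04737925e-01,
         4.45043591e-01],
       [-9.99962372e-01,  2.37719663e-04, -8.67168311e-03,
         3.84681838e-02],
       [ 8.59908364e-03, -1.04743910e-01, -9.94462050e-01,
         1.01981790e+00],
       [ 0.00000000e+00,  0.00000000e+00,  0.00000000e+00,
         1.00000000e+00]])} 0.9961946614583334
{'fov_y': 56.281739392345294, 'cx': 324.5393458971895, 'cy': 239.0102040217486, 'dist_coeffs': array([-0.0952256,  0.       ,  0.       ,  0.       ,  0.       ]), 'world_from_camera': array([[ 0.9170844 , -0.23722383,  0.32043886,  0.25790188],
       [-0.39865866, -0.55618857,  0.72919514, -0.65791271],
       [ 0.00524196, -0.79647921, -0.60464319,  0.63391644],
       [ 0.        ,  0.        ,  0.        ,  1.        ]])} 0.995908203125
```

View pics/top0.png

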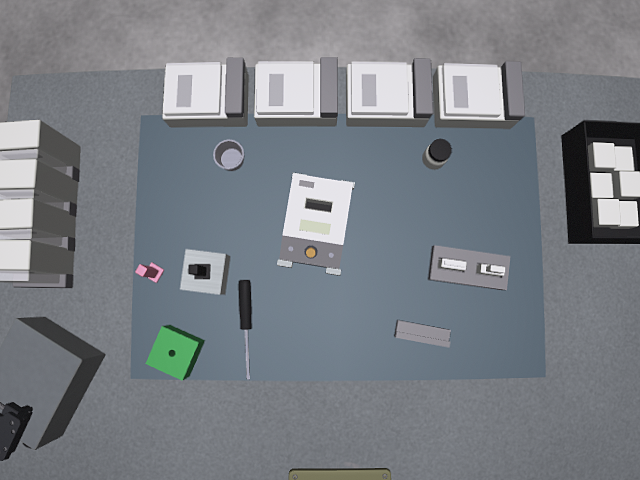

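View pics/side0.png

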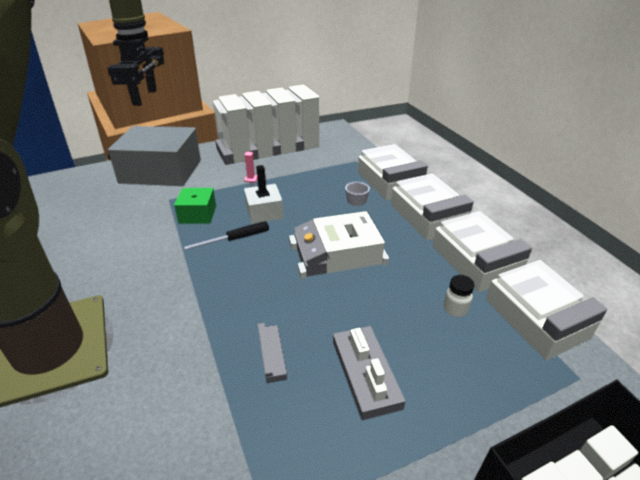

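Top view: meter (318,222) with the slot at (318,205) and the contact at (311,252). Rack (470,268). Candidates are:
- **Insert:** (493,269) has a tall tab and (453,264) only a ridge, so the module is the right one. The side view agrees, with the tall tab at (376,372).
- **Probe:** black at (200,271) in the aluminium stand. The one at (149,271) is pink, so it's not meant. The stand at (175,352) is green, so it's not meant.

I'll confirm with a crop and measure.

Run:
```python
from h import *
p,d,c=load('top'); P=cloud(d,c); ps,ds,cs=load('side')
a=cv2.resize(p[230:310,420:520],(400,320),interpolation=cv2.INTER_CUBIC); b=cv2.resize(p[230:310,130:230],(400,320),interpolation=cv2.INTER_CUBIC)
e=cv2.resize(p[165:285,265:365],(320,384)[:2] if 0 else (230,276)); f=cv2.resize(ps[320:420,320:420],(276,276)); g=cv2.resize(ps[140:240,230:330],(276,276))
bot=np.hstack([e,f,g]); bot=np.pad(bot,((0,0),(0,800-bot.shape[1]),(0,0)))
cv2.imwrite('pics/crop.png',np.vstack([np.hstack([b,a]),bot])[...,::-1])
z=P[...,2]
def reg(name,box,zl,zh):
    u0,u1,v0,v1=box; m=np.zeros((480,640),np.uint8); m[v0:v1,u0:u1]=((z>zl)&(z<zh))[v0:v1,u0:u1]
    cn=max(cv2.findContours(m,0,1)[0],key=cv2.contourArea); zz=np.median(z[m>0]); h=cv2.convexHull(cn).reshape(-1,2)
    w=onz(c,h,zz); r=cv2.minAreaRect((w[:,:2]*1000).astype(np.float32)); print(name,m.sum(),'z',zz.round(4),'rect',np.round(r[0],1),np.round(r[1],1),round(r[2],2))
print('table',np.median(z[300:340,300:380]))
reg('metertop',(270,365,165,280),.052,.072)
reg('rack',(420,520,235,300),.015,.034)
reg('tab',(470,520,250,290),.064,.085)
reg('body',(470,520,250,290),.040,.085)
reg('blank',(430,475,250,280),.040,.06)
reg('stand',(170,235,240,300),.045,.066)
reg('collar+handle',(180,225,255,290),.059,.14)
reg('handle',(180,225,255,290),.1,.15)
```

```text
table -0.00034932641605123216
metertop 4298 z 0.0589 rect [605.9  46.8] [120.3 159.6] 80.77
rack 2135 z 0.024 rect [ 508.3 -264.6] [163.3  70.9] 81.77
tab 98 z 0.0726 rect [ 503.8 -303.9] [31.2 12.5] 80.57
body 215 z 0.0557 rect [ 503.5 -300.5] [50.  18.4] 81.19
blank 230 z 0.0451 rect [ 513.4 -225.6] [51.7 18.4] 81.85
stand 1489 z 0.0542 rect [499.7 268.1] [83.3 78.6] 83.24
collar+handle 267 z 0.1029 rect [496.4 264.6] [27.9 40. ] 0.16
handle 142 z 0.129 rect [497.7 265.6] [18.1 24.1] 0.16
```

View pics/crop.png

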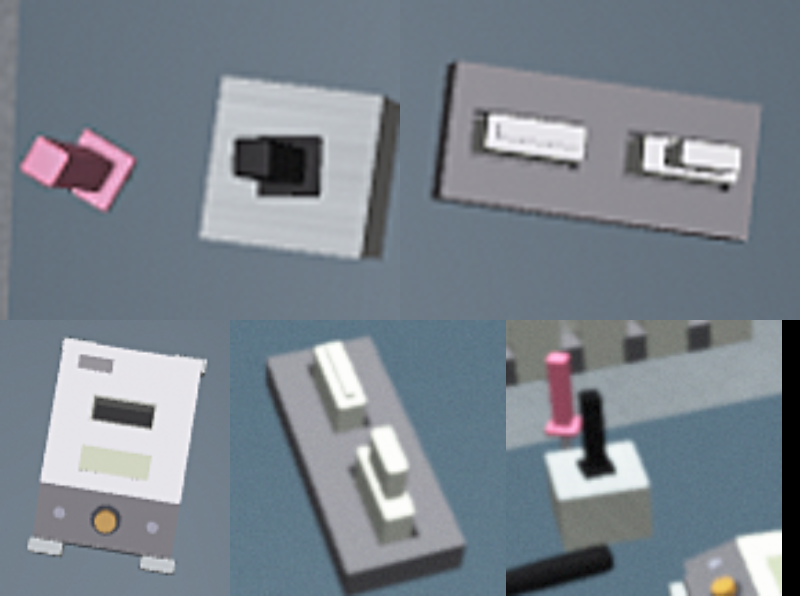

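Confirmed: the module is the right-hand insert with the tab, and the probe is the black one in the aluminium stand. Next I'll refine the poses with subpixel masks in both views.

```bash
cat > meas.py <<'E'
from h import *
S=8
def blob(p,box,test):
    u0,u1,v0,v1=box; im=cv2.resize(p[v0:v1,u0:u1],None,fx=S,fy=S,interpolation=cv2.INTER_LINEAR).astype(int)
    m=test(im).astype(np.uint8); cn=max(cv2.findContours(m,0,1)[0],key=cv2.contourArea)
    toI=lambda q:(np.asarray(q,float).reshape(-1,2)+.5)/S-.5+[u0,v0]
    M=cv2.moments(cn); return toI([M['m10']/M['m00'],M['m01']/M['m00']])[0],toI(cn)
def rect(c,cn,z):
    w=onz(c,cn,z)[:,:2]*1000; r=cv2.minAreaRect(w.astype(np.float32)); return np.round(r[0],1),np.round(r[1],1),round(r[2],2)
def tri(a,b,ca,cb):
    o1,r1=rays(ca,[a]);o2,r2=rays(cb,[b]); r1=r1[0]/np.linalg.norm(r1);r2=r2[0]/np.linalg.norm(r2)
    t=np.linalg.lstsq(np.c_[r1,-r2],o2-o1,rcond=None)[0]; A=o1+r1*t[0];B=o2+r2*t[1]; return (A+B)/2*1000,np.linalg.norm(A-B)*1000
E
python3 - <<'E'
from meas import *
p,d,c=load('top'); ps,ds,cs=load('side')
br=lambda t:(lambda i:i.sum(2)/3>t); dk=lambda t:(lambda i:i.sum(2)/3<t)
brass=lambda i:(i[...,0]-i[...,2]>50)
P=cloud(d,c)
for t in(170,190): print('white',rect(c,blob(p,(278,360,170,260),br(t))[1],.060))
for t in(110,140): print('slot',rect(c,blob(p,(298,340,194,216),dk(t))[1],.060))
a,_=blob(p,(296,326,242,262),brass); b,_=blob(ps,(298,320,228,246),brass)
print('contact',a,b,onz(c,[a],.060)*1000,onz(cs,[b],.060)*1000,tri(a,b,c,cs))
a,_=blob(p,(298,340,194,216),dk(120)); b,cb=blob(ps,(340,362,222,240),dk(120))
print('slot',a,b,onz(c,[a],.060)*1000,onz(cs,[b],.060)*1000,tri(a,b,c,cs),rect(cs,cb,.06))
# rack top: pixels by depth, module tab top plane
print('tab colors',p[262:276,478:508].sum(2)//3)
print('probe',p[263:279,186:212].sum(2)//3)
E
```

```text
white (array([623. ,  42.5]), array([125.3, 128. ]), 80.96)
white (array([623.2,  42.5]), array([124.5, 127.2]), 80.81)
slot (array([629.8,  42.4]), array([51.1, 19. ]), 80.96)
slot (array([629.8,  42.5]), array([52.2, 20.3]), 80.94)
contact [310.28710317 252.17649282] [308.39437577 236.50337132] [[536.53573002  57.84649329  60.        ]] [[533.93573262  55.82341148  60.        ]] (array([535.83551082,  58.16517055,  57.97122047]), np.float64(1.8648199555319798))
slot [318.19578915 204.84493195] [352.40674622 231.96126393] [[629.75376214  42.53702693  60.        ]] [[627.52917724  33.70290825  60.        ]] (array([631.61363259,  42.39249848,  52.84568926]), np.float64(1.0114032577813978)) (array([628.4,  38.3]), array([40.6, 14.8]), 72.52)
tab colors [[127 130 134 137 139 140 145 143 144 144 144 143 143 142 142 143 141 141
  141 141 141 141 141 140 141 140 139 140 140 141]
 [ 92  84  91 115 132 109  99 108 115 127 136 139 139 143 142 142 141 141
  141 141 142 141 142 141 141 140 140 140 140 140]
 [102  76  62 162 205 189 174 175 184 145 167 139 106 126 122 106 122 127
  130 135 139 
[... 2463 characters left out ...]
16  18  15
   14  19  46  59  51  58 164 200]
 [198 192 115  22  23  28  33  37  45  49  53  26  17  20  16  15  20  19
   18  13  52  61  50  54 161 197]
 [200 205 177 156 126 113  85  44  19  16  23  12  14  18  19  18  21  17
   17  12  52  60  51  51 163 199]
 [199 202 205 211 195 188 178 172  99  42  33  27  25  27  29  27  28  21
   19  27  56  58  51  49 166 201]
 [196 195 196 198 199 202 207 221 126  53  50  49  50  49  48  50  49  47
   45  49  62  57  51  45 165 200]
 [196 196 196 195 195 197 198 212 110  41  49  51  51  52  52  55  54  56
   58  57  55  54  48  41 163 202]
 [196 197 197 197 197 197 198 208 114  51  55  56  57  58  57  59  60  28
   30  32  32  32  29  40 185 200]]
```

```bash
cat > go.py <<'E'
# python3 go.py x y z yawdeg(tool y angle)  -> normalised shift/turn from measured pose (mm in)
import sys; from h import *; from plant import sensors
def plan(x,y,z,yaw):
    s=sensors.get_state(); Q=R.from_quat(s['eef_rot']).as_matrix(); t=s['tool_pos']
    dl=Q.T@(np.array([x,y,z])/1000-t); cur=np.degrees(np.arctan2(Q[1,1],Q[0,1]))
    tn=-(yaw-cur); tn=(tn+180)%360-180
    print('t %.2f'%s['clock'],'pos',(t*1000).round(1),'yaw %.2f'%cur,'open %.3f'%s['opening'],'F',s['contact_force'].round(2),'norm',(dl/.3).round(4),'turn',round(tn/360,4))
if __name__=='__main__': plan(*map(float,sys.argv[1:5]))
E
python3 - <<'E'
from meas import *
p,d,c=load('top'); P=cloud(d,c)
br=lambda t:(lambda i:i.sum(2)/3>t)
for t in(160,): print('stand',rect(c,blob(p,(176,240,244,300),br(t))[1],.055))
x,cn=blob(p,(490,506,263,273),br(170)); print('tabtop',onz(c,[x],.073)*1000,rect(c,cn,.073))
dk=lambda i:i.sum(2)/3<110
x,cn=blob(p,(183,216,258,284),dk);print('collar+handle at .061',rect(c,cn,.061))
print(onz(c,[[188.1,264.4],[196.7,264.4],[196.7,273.6]],.131)*1000)
E
python3 go.py 503.5 -304 200 -8.8
```

```text
stand (array([499.7, 269.2]), array([80.5, 80.3]), 82.96)
tabtop [[ 503.39304985 -305.58145724   73.        ]] (array([ 503.5, -305.7]), array([29.6, 12.6]), 80.62)
collar+handle at .061 (array([499.7, 274.2]), array([43.3, 29. ]), 89.5)
[[507.61018138 276.9688401  131.        ]
 [507.63665618 261.23062862 131.        ]
 [491.04906865 260.84544277 131.        ]]
t 0.10 pos [281.6 557.3 238. ] yaw 63.20 open 1.001 F [ 0.3   0.03 -0.06] norm [-1.9546 -2.229   0.1305] turn 0.2
```

Emit:
send_rows(rows="-0.65 -0.743 0 0;-0.65 -0.743 0 0;-0.65 -0.743 0 0;-0.65 -0.743 0 0;-0.65 -0.743 0 0;-0.65 -0.743 0 0;-0.65 -0.743 0 0;-0.65 -0.743 0 0", jaw=0, force=20)

```text
clock: 0.77
tool_pos: [0.3565, 0.2617, 0.2382]
eef_rot: [0.237, 0.972, -0.004, 0.0]
contact_force: [-0.3, -0.4, -0.6]
opening: 0.5
finger_force: 0.0
```

Emit:
send_rows(rows="-0.65 -0.743 0.1 0;-0.65 -0.743 0.1 0;-0.65 -0.743 0.1 0;-0.65 -0.743 0.1 0;-0.65 -0.743 0.1 0;-0.65 -0.743 0.1 0;-0.65 -0.743 0.1 0;-0.65 -0.743 0.1 0")

```text
clock: 1.43
tool_pos: [0.4293, -0.0239, 0.2078]
eef_rot: [0.238, 0.971, -0.002, -0.0]
contact_force: [-0.7, -0.2, 0.5]
opening: 0.499
finger_force: 0.0
```

Emit:
send_rows(rows="-0.65 -0.743 0 0.2;-0.65 -0.743 0 0.2;-0.65 -0.743 0 0.2;-0.65 -0.743 0 0.2;-0.65 -0.743 0 0.2;-0.65 -0.743 0 0.2;-0.65 -0.743 0 0.2;-0.65 -0.743 0 0.2;-0.65 -0.743 0 0.2;-0.65 -0.743 0 0.2")

```text
clock: 2.27
tool_pos: [0.5024, -0.3035, 0.2081]
eef_rot: [0.76, 0.65, -0.0, -0.0]
contact_force: [0.7, 0.9, -0.4]
opening: 0.503
finger_force: 0.0
```

```bash
python3 go.py 503.5 -305.5 110 -9.1;python3 go.py 503.5 -305.5 48 -9.1
```

```text
t 2.27 pos [ 502.4 -303.5  208.1] yaw -8.89 open 0.503 F [ 0.66  0.94 -0.42] norm [-0.0061  0.005   0.327 ] turn 0.0006
t 2.27 pos [ 502.4 -303.5  208.1] yaw -8.89 open 0.503 F [ 0.66  0.94 -0.42] norm [-0.0062  0.0051  0.5336] turn 0.0006
```

Emit:
send_rows(rows="-0.006 0.005 0.25 0;-0.006 0.005 0.4 0;-0.006 0.005 0.48 0;-0.006 0.005 0.533 0;-0.006 0.005 0.533 0;-0.006 0.005 0.533 0")

```text
clock: 2.77
tool_pos: [0.5027, -0.3037, 0.0474]
eef_rot: [0.757, 0.653, -0.001, -0.002]
contact_force: [0.2, -0.7, -0.1]
opening: 0.498
finger_force: 0.0
```

Emit:
send_rows(rows="0 0 0 0;0 0 0 0;0 0 0 0;0 0 0 0;0 0 0 0;0 0 0 0", jaw=1, force=30)

```text
clock: 3.27
tool_pos: [0.5042, -0.3051, 0.0499]
eef_rot: [0.757, 0.653, 0.0, 0.001]
contact_force: [-0.6, 0.2, 5.7]
opening: 0.134
finger_force: 30.0
```

```bash
python3 go.py 503.5 -305.5 48 -9.1
```

```text
t 3.27 pos [ 504.2 -305.1   49.9] yaw -8.43 open 0.134 F [-0.65  0.17  5.66] norm [-0.0016 -0.0021  0.0063] turn 0.0019
```

Emit:
send_rows(rows="0 0 -0.1 0;0 0 -0.2 0;0 0 -0.3 0;0 0 -0.35 0;0 0 -0.35 0")

```text
clock: 3.68
tool_pos: [0.5057, -0.306, 0.1575]
eef_rot: [0.757, 0.653, 0.001, 0.003]
contact_force: [-0.0, -0.2, -0.7]
opening: 0.138
finger_force: 30.0
```

```bash
python3 go.py 629.8 42.5 150 -9.05
```

```text
t 3.68 pos [ 505.7 -306.   157.5] yaw -8.44 open 0.138 F [-0.04 -0.19 -0.69] norm [1.21   0.2385 0.0237] turn 0.0017
```

Emit:
send_rows(rows="0.6 0.12 0 0;0.6 0.12 0 0;0.6 0.12 0 0;0.6 0.12 0 0;0.6 0.12 0 0;0.6 0.12 0 0")

```text
clock: 4.18
tool_pos: [0.5671, -0.1242, 0.1524]
eef_rot: [0.754, 0.657, 0.001, -0.002]
contact_force: [0.6, 0.6, 0.3]
opening: 0.132
finger_force: 30.0
```

Emit:
send_rows(rows="0.61 0.118 0 0.002;0.61 0.118 0 0.002;0.61 0.118 0 0.002;0.61 0.118 0.02 0.002;0.61 0.118 0.02 0.002;0.61 0.118 0.02 0.002;0.61 0.118 0.02 0.002;0.61 0.118 0.02 0.002")

```text
clock: 4.85
tool_pos: [0.6266, 0.0411, 0.147]
eef_rot: [0.762, 0.648, -0.001, 0.0]
contact_force: [0.2, -0.5, -0.5]
opening: 0.131
finger_force: 30.0
```

```bash
python3 go.py 629.8 42.5 120 -9.05
python3 - <<'E'
from h import *
a=[]
for n,b in(('top',(250,390,120,260)),('side',(280,420,120,260))):
    p,d,c=snap(n); a.append(cv2.resize(p[b[2]:b[3],b[0]:b[1]],(400,400),interpolation=cv2.INTER_CUBIC))
cv2.imwrite('pics/hov.png',np.hstack(a)[...,::-1])
E
```

```text
t 4.85 pos [626.6  41.1 147. ] yaw -9.28 open 0.131 F [ 0.25 -0.5  -0.49] norm [0.0065 0.01   0.09  ] turn -0.0006
```

View pics/hov.png

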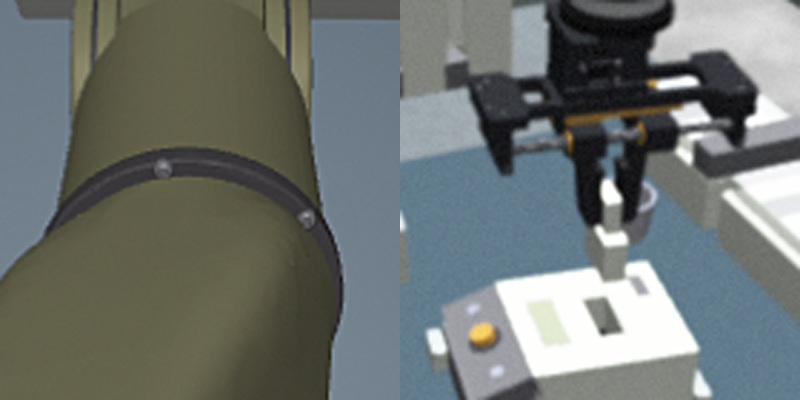

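The module is held upright over the meter, side-view crop (610,230), and the slot is at (603,315). The arm hides the top view. I'll align and lower it to just above the mouth.

Emit:
send_rows(rows="0.006 0.01 0.05 -0.0006;0.006 0.01 0.09 -0.0006;0.006 0.01 0.12 -0.0006;0.006 0.01 0.135 -0.0006;0.006 0.01 0.135 -0.0006;0.006 0.01 0.135 -0.0006")

```text
clock: 5.45
tool_pos: [0.6304, 0.045, 0.1068]
eef_rot: [0.76, 0.65, -0.0, -0.0]
contact_force: [0.6, -0.9, -0.7]
opening: 0.131
finger_force: 30.0
```

```bash
python3 go.py 629.8 42.5 100 -9.05
python3 - <<'E'
from meas import *
from plant import sensors
p,d,c=snap('side')
for i in range(3): print((sensors.get_state()['tool_pos']*1000).round(1))
ori=[629.8,42.5]; th=np.radians(-9.05)
M=np.array([[np.cos(th),-np.sin(th)],[np.sin(th),np.cos(th)]])
box=lambda hx,hy,z:np.array([[*(M@[sx*hx,sy*hy]+ori),z] for sx,sy in((-1,-1),(1,-1),(1,1),(-1,1))])/1000
z0=sensors.get_state()['tool_pos'][2]*1000
# expected outlines: slot mouth, module bottom/shoulder
im=cv2.resize(p[190:270,300:400],(800,640),interpolation=cv2.INTER_CUBIC)[...,::-1].copy()
for b,col in((box(10,26,60),(0,0,255)),(box(9,25,z0-39.5),(0,255,0)),(box(9,25,z0-4.5),(255,0,0))):
    q=(proj(c,b)-[300,190]+.5)*8; cv2.polylines(im,[q.astype(np.int32)],True,col,1)
cv2.imwrite('pics/hov2.png',im[:600])
E
```

```text
t 5.45 pos [630.4  45.  106.8] yaw -8.94 open 0.131 F [ 0.58 -0.88 -0.71] norm [-0.0086 -0.0007  0.0225] turn 0.0003
[630.9  45.1 107.3]
[630.9  45.1 107.3]
[630.9  45.1 107.3]
```

View pics/hov2.png

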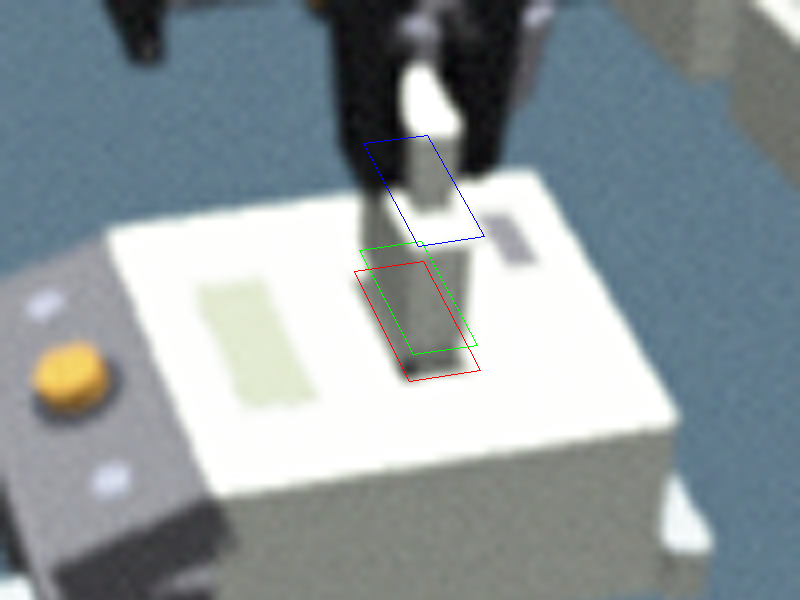

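Emit:
send_rows(rows="-0.004 0 0 0;-0.004 0 0 0;-0.004 0 0 0;-0.004 0 0 0;-0.004 0 0 0;-0.004 0 0 0")

```text
clock: 6.0
tool_pos: [0.6306, 0.0441, 0.1075]
eef_rot: [0.76, 0.65, 0.0, 0.0]
contact_force: [0.1, -0.3, -0.8]
opening: 0.134
finger_force: 30.0
```

```bash
cat > mod.py <<'E'
from meas import *
from plant import sensors
p,d,c=snap('side'); W=cloud(d,c)*1000
th=np.radians(-9.05); M=np.array([[np.cos(th),-np.sin(th)],[np.sin(th),np.cos(th)]])
L=W.copy(); L[...,:2]=(W[...,:2]-[629.8,42.5])@M   # slot-frame x,y ; z world
s=sensors.get_state(); t=s['tool_pos']*1000; print('clock',s['clock'],'TCP slotframe',((t[:2]-[629.8,42.5])@M).round(2),t[2].round(1),'F',s['contact_force'].round(1))
def plane(n,m,ax):
    v=L[m]; print(n,m.sum(),'med',np.median(v[:,ax]).round(2) if m.sum() else None)
x,y,z=L[...,0],L[...,1],L[...,2]
plane('meter -y face (exp -60)',(x>-50)&(x<40)&(y<-50)&(y>-70)&(z>20)&(z<45),1)
plane('meter top (60)',(x>-60)&(x<-42+60)&(abs(y)<50)&(x<-15)&(abs(z-60)<6),2)
zb=t[2]-39.5
near=(abs(x)<18)&(abs(y)<35)
plane('module -y face (exp -25)',near&(y<-18)&(y>-32)&(z>zb+10)&(z<zb+30),1)
plane('module -x face (exp -9)',near&(x<-4)&(x>-14)&(y>-20)&(y<15)&(z>zb+10)&(z<zb+30),0)
plane('tab -y face (exp -15)',near&(y>-21)&(y<-10)&(z>zb+43)&(z<zb+58),1)
plane('shoulder exp %.1f'%(zb+35),near&(y<-17)&(y>-23)&(abs(x)<7)&(abs(z-zb-35)<5),2)
for v,u in((275,0),): pass
E
python3 mod.py
```

```text
clock 6.05 TCP slotframe [0.49 1.67] 107.4 F [-0.4  0.6 -0.1]
meter -y face (exp -60) 349 med -59.56
meter top (60) 574 med 59.47
module -y face (exp -25) 69 med -24.47
module -x face (exp -9) 40 med -10.16
tab -y face (exp -15) 49 med -13.78
shoulder exp 102.9 12 med 102.03
```

Emit:
send_rows(rows="-0.0015 0 0.01 0;-0.0015 0 0.02 0;-0.0015 0 0.03 0;-0.0015 0 0.035 0;-0.0015 0 0.04 0;-0.0015 0 0.04 0")

```text
clock: 6.55
tool_pos: [0.6302, 0.0435, 0.0948]
eef_rot: [0.76, 0.65, -0.0, -0.0]
contact_force: [-0.3, -0.8, -0.5]
opening: 0.13
finger_force: 30.0
```

```bash
python3 mod.py
```

```text
clock 6.6 TCP slotframe [0.34 1.12] 95.1 F [-0.7 -0.3 -0.3]
meter -y face (exp -60) 347 med -59.38
meter top (60) 572 med 59.48
module -y face (exp -25) 68 med -25.37
module -x face (exp -9) 37 med -10.42
tab -y face (exp -15) 51 med -13.5
shoulder exp 90.6 9 med 89.49
```

It's in the mouth with no force on the wrist. Going on down.

Emit:
send_rows(rows="0 0 0.015 0;0 0 0.03 0;0 0 0.045 0;0 0 0.06 0;0 0 0.075 0;0 0 0.085 0;0 0 0.09 0;0 0 0.09 0")

```text
clock: 7.27
tool_pos: [0.6303, 0.0435, 0.0678]
eef_rot: [0.76, 0.65, -0.0, -0.0]
contact_force: [0.4, -0.1, -0.9]
opening: 0.131
finger_force: 30.0
```

```bash
python3 mod.py
```

```text
clock 7.3167 TCP slotframe [0.41 1.11] 68.1 F [-0.8 -1.  -0.4]
meter -y face (exp -60) 350 med -59.45
meter top (60) 574 med 59.51
module -y face (exp -25) 15 med -25.13
module -x face (exp -9) 10 med -10.33
tab -y face (exp -15) 50 med -14.1
shoulder exp 63.6 11 med 62.78
```

Still 3 mm to go. I'll push gently until the floor stops it.

Emit:
send_rows(rows="0 0 0.005 0;0 0 0.01 0;0 0 0.013 0;0 0 0.016 0;0 0 0.016 0;0 0 0.016 0")

```text
clock: 7.82
tool_pos: [0.6304, 0.0435, 0.0649]
eef_rot: [0.76, 0.65, 0.0, -0.0]
contact_force: [-3.0, 0.8, 9.9]
opening: 0.134
finger_force: 30.0
```

```bash
python3 mod.py
```

```text
clock 7.8667 TCP slotframe [0.42 1.16] 64.9 F [-3.5  0.4  9.7]
meter -y face (exp -60) 356 med -59.16
meter top (60) 566 med 59.51
module -y face (exp -25) 2 med -21.57
module -x face (exp -9) 2 med -9.66
tab -y face (exp -15) 41 med -14.42
shoulder exp 60.4 14 med 58.79
```

Home: shoulder flush, 10 N against the floor. Releasing and lifting.

Emit:
send_rows(rows="0 0 -0.003 0;0 0 -0.003 0;0 0 -0.003 0;0 0 -0.003 0;0 0 -0.003 0", jaw=0)

```text
clock: 8.28
tool_pos: [0.6305, 0.0435, 0.0642]
eef_rot: [0.76, 0.65, -0.0, 0.0]
contact_force: [0.8, 0.1, 0.1]
opening: 0.485
finger_force: 0.0
```

Emit:
send_rows(rows="0 0 -0.1 0;0 0 -0.2 0;0 0 -0.3 0;0 0 -0.4 0;0 0 -0.5 0;0 0 -0.5 0;0 0 -0.5 0")

```text
clock: 8.87
tool_pos: [0.6316, 0.0435, 0.2162]
eef_rot: [0.76, 0.65, 0.002, 0.001]
contact_force: [0.4, 0.1, 0.7]
opening: 0.497
finger_force: 0.0
```

```bash
python3 mod.py
python3 - <<'E'
from h import *
p,d,c=load('side'); W=cloud(d,c)*1000
th=np.radians(-9.05); M=np.array([[np.cos(th),-np.sin(th)],[np.sin(th),np.cos(th)]])
L=W.copy(); L[...,:2]=(W[...,:2]-[629.8,42.5])@M; x,y,z=L[...,0],L[...,1],L[...,2]
m=(abs(x)<12)&(abs(y)<20)&(z>75)&(z<110); print('tab top',m.sum(),np.sort(z[m])[-25:].round(1), L[m].mean(0))
E
python3 go.py 500 269 210 90
```

```text
clock 8.9167 TCP slotframe [0.41 1.2 ] 214.5 F [-0.4  0.  -0.7]
meter -y face (exp -60) 355 med -59.44
meter top (60) 565 med 59.56
module -y face (exp -25) 0 med None
module -x face (exp -9) 0 med None
tab -y face (exp -15) 0 med None
shoulder exp 210.0 0 med None
tab top 91 [87.  87.1 87.2 87.3 87.3 87.4 87.6 87.6 87.6 87.7 87.7 87.9 88.  88.
 88.  88.  88.2 88.2 88.2 88.4 88.4 88.7 88.7 88.9 89.6] [-2.85151379 -4.68315913 83.84934227]
t 8.92 pos [630.4  43.6 214.5] yaw -8.92 open 0.500 F [-0.44  0.01 -0.68] norm [ 0.6748 -0.5459  0.0151] turn -0.2748
```

Emit:
send_rows(rows="0.675 -0.546 0 -0.14;0.675 -0.546 0 -0.14;0.675 -0.546 0 -0.14;0.675 -0.546 0 -0.14;0.675 -0.546 0 -0.14;0.675 -0.546 0 -0.14;0.675 -0.546 0 -0.14;0.675 -0.546 0 -0.14")

```text
clock: 9.58
tool_pos: [0.4961, 0.2736, 0.2128]
eef_rot: [0.405, 0.914, -0.0, -0.003]
contact_force: [1.0, -0.4, 0.2]
opening: 0.502
finger_force: 0.0
```

Emit:
send_rows(rows="0 0 0 -0.135;0 0 0 -0.135;0 0 0 -0.135;0 0 0 -0.135;0 0 0 -0.135;0 0 0 -0.135;0 0 0 -0.135;0 0 0 -0.135;0 0 0 -0.135")

```text
clock: 10.33
tool_pos: [0.5003, 0.2672, 0.2133]
eef_rot: [0.003, 1.0, -0.001, -0.001]
contact_force: [1.1, 0.4, 1.2]
opening: 0.5
finger_force: 0.0
```

```bash
python3 go.py 500 269 77 90
python3 - <<'E'
from h import *
p,d,c=snap('side'); W=cloud(d,c)*1000
x,y,z=W[...,0],W[...,1],W[...,2]
p2,d2,c2=snap('top')
m=(abs(x-500)<35)&(abs(y-269)<35)&(z>75)&(z<134); print('handle',m.sum())
v=W[m]; mid=(v[:,2]>85)&(v[:,2]<115); print(v[mid].mean(0), np.percentile(v[mid],[5,95],axis=0).round(1))
q=(np.abs(x-500)<60)&(np.abs(y-269)<60)&(np.abs(z-55)<5); print('stand side-view',np.percentile(W[q],[2,98],axis=0).round(1))
cv2.imwrite('pics/pr.png',np.hstack([cv2.resize(p[120:240,200:340],(420,360)),cv2.resize(p2[220:320,150:255],(378,360))])[...,::-1])
E
```

```text
t 10.33 pos [500.3 267.2 213.3] yaw 89.70 open 0.500 F [1.07 0.42 1.16] norm [2.000e-04 6.700e-03 4.542e-01] turn -0.0008
handle 204
[494.59263964 262.0779902   99.95027024] [[487.4 257.9  86.4]
 [503.8 272.2 113.8]]
stand side-view [[455.8 226.1  50.9]
 [535.7 309.7  59.2]]
```

View pics/pr.png

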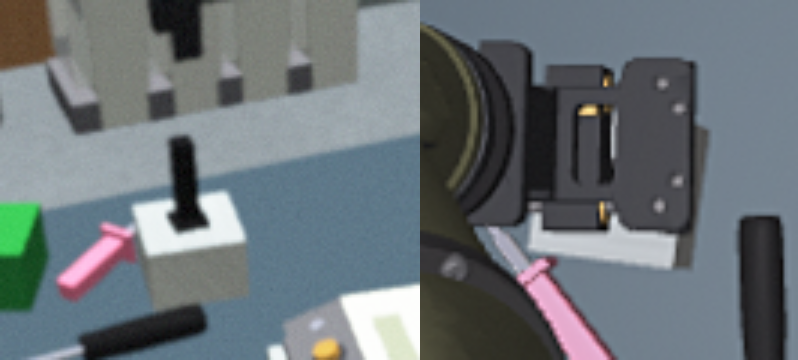

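The left crop (side) shows the real probe still upright at (180,180). The pink look-alike, upright at the start, is now lying next to the stand at (100,260). I want to know whether I knocked it, so I'll check how it stood at first before going on.

Run:
```python
from meas import *
t0=cv2.imread('pics/top0.png')[...,::-1]; s0=cv2.imread('pics/side0.png')[...,::-1]
p,d,c=load('top'); ps,ds,cs=load('side')
pk=lambda i:(i[...,0]-i[...,1]>50)&(i[...,2]>i[...,1]+15)
for n,im in(('top0',t0),('top now',p),('side0',s0),('side now',ps)):
    m=pk(im.astype(int)); m[:, 300:]=0; v,u=np.where(m); print(n,m.sum(),u.min(),u.max(),v.min(),v.max())
m=pk(s0.astype(int)); m[:,300:]=0; v,u=np.where(m)
for r in range(v.min(),v.max()+1,3): print(r,u[v==r].min(),u[v==r].max(),end='; ')
W=cloud(ds,cs)*1000; m=pk(ps.astype(int)); m[:,300:]=0; print('\nnow side pts',np.percentile(W[m],[2,50,98],axis=0).round(0))
m=pk(t0.astype(int)); m[:,300:]=0;v,u=np.where(m)
print('top handle end candidates z=.12,.08',onz(c,[[143,270]],.121),onz(c,[[143,270]],.076),'collar',onz(c,[[155,272]],.045),onz(c,[[155,272]],0.006))
print(onz(cs,[[250,181]],.045),onz(cs,[[250,181]],.006),'top end side',onz(cs,[[249,153]],.121),onz(cs,[[249,153]],.076))
```

```text
top0 195 135 163 263 281
top now 310 177 204 292 327
side0 235 244 257 152 181
side now 280 219 244 195 219
152 246 252; 155 245 252; 158 246 252; 161 246 251; 164 246 252; 167 247 252; 170 247 252; 173 247 252; 176 246 257; 179 244 256; 
now side pts [[390. 272.  -0.]
 [425. 302.  18.]
 [457. 356.  30.]]
top handle end candidates z=.12,.08 [[0.49783814 0.36371738 0.121     ]] [[0.50048134 0.38000123 0.076     ]] collar [[0.49841084 0.36657289 0.045     ]] [[0.50054592 0.37969953 0.006     ]]
[[0.49041823 0.36005741 0.045     ]] [[0.50581623 0.42747077 0.006     ]] top end side [[0.49720516 0.36817876 0.121     ]] [[0.5182001  0.45820145 0.076     ]]
```

The pink decoy stood free on its pin tip, with its top at 121 mm at (0.498,0.366). The gripper never went below about 0.2 m near there, so it toppled on its own. It lies clear of my path, so I'll leave it. Now I'll grasp the real probe.

Emit:
send_rows(rows="0 0.003 0.12 -0.001;0 0.003 0.24 -0.001;0 0.003 0.34 -0.001;0 0.003 0.42 -0.001;0 0.003 0.454 -0.001;0 0.003 0.454 -0.001;0 0.003 0.454 -0.001")

```text
clock: 11.02
tool_pos: [0.5003, 0.2701, 0.0785]
eef_rot: [-0.003, 1.0, -0.0, 0.0]
contact_force: [-0.5, 0.0, 0.8]
opening: 0.505
finger_force: 0.0
```

Emit:
send_rows(rows="0 0 0 0;0 0 0 0;0 0 0 0;0 0 0 0;0 0 0 0", jaw=1, force=15)

```text
clock: 11.43
tool_pos: [0.5006, 0.2701, 0.0792]
eef_rot: [-0.004, 1.0, 0.0, 0.001]
contact_force: [0.2, -1.3, 5.8]
opening: 0.202
finger_force: 15.0
```

```bash
python3 go.py 500 269 108 80.95
```

```text
t 11.43 pos [500.6 270.1  79.2] yaw 90.42 open 0.202 F [ 0.23 -1.26  5.81] norm [ 0.0019 -0.0035 -0.0961] turn 0.0263
```

Emit:
send_rows(rows="0 0 -0.03 0.01;0 0 -0.06 0.02;0 0 -0.09 0.026;0 0 -0.11 0.026;0 0 -0.11 0.026;0 0 -0.11 0.026")

```text
clock: 11.93
tool_pos: [0.5002, 0.27, 0.1115]
eef_rot: [0.077, 0.997, 0.0, 0.0]
contact_force: [0.5, 0.7, -1.0]
opening: 0.202
finger_force: 15.0
```

Emit:
send_rows(rows="0.01 0 0 0;0.02 0 0 0;0.03 0 0 0;0.04 0 0 0;0.05 0 0 0;0.05 0 0 0", force=8)

```text
clock: 12.43
tool_pos: [0.4843, 0.2721, 0.111]
eef_rot: [0.077, 0.997, -0.0, -0.0]
contact_force: [1.6, -0.9, -1.5]
opening: 0.203
finger_force: 8.0
```

```bash
cat > look.py <<'E'
from h import *
import sys; from plant import sensors
s=sensors.get_state(); t=s['tool_pos']*1000; print('clock',s['clock'],'TCP',t.round(1),'F',s['contact_force'].round(2),'open',round(s['opening'],3))
p,d,c=snap('side')
u,v=proj(c,[s['tool_pos']])[0].astype(int); b=[max(0,u-60),max(0,v-40)]
im=p[b[1]:b[1]+90,b[0]:b[0]+120]; print('crop origin',b)
cv2.imwrite(sys.argv[1],cv2.resize(im,(800,600),interpolation=cv2.INTER_CUBIC)[...,::-1])
E
python3 look.py pics/t1.png
```

```text
clock 12.4333 TCP [484.3 272.1 111. ] F [ 1.64 -0.9  -1.49] open 0.203
crop origin [np.int64(195), np.int64(134)]
```

View pics/t1.png

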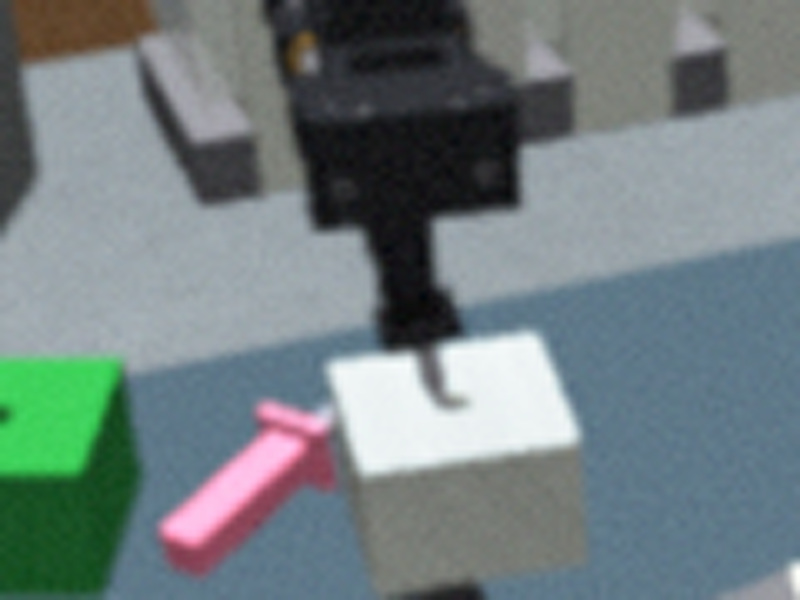

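It works: the probe, seen at (430,300) to (445,400) in the crop, is pivoting in the pads against the hole rim. I'll continue to about 20°.

Emit:
send_rows(rows="0.01 0 0 0;0.02 0 0 0;0.03 0 0 0;0.04 0 0 0;0.05 0 0 0;0.053 0 0 0;0.053 0 0 0;0.053 0 0 0")

```text
clock: 13.15
tool_pos: [0.4691, 0.2749, 0.1113]
eef_rot: [0.078, 0.997, 0.0, -0.0]
contact_force: [0.0, 0.4, -0.2]
opening: 0.204
finger_force: 8.0
```

Emit:
send_rows(rows="-0.01 0 -0.06 0;-0.01 0 -0.12 0;-0.01 0 -0.2 0;-0.01 0 -0.3 0;-0.01 0 -0.35 0;-0.01 0 -0.35 0;-0.01 0 -0.35 0", force=40)

```text
clock: 13.73
tool_pos: [0.4721, 0.2745, 0.2165]
eef_rot: [0.078, 0.997, 0.0, 0.0]
contact_force: [-0.7, -0.3, -1.5]
opening: 0.201
finger_force: 40.0
```

```bash
python3 look.py pics/t2.png
```

```text
clock 13.7333 TCP [472.1 274.5 216.5] F [-0.65 -0.29 -1.5 ] open 0.201
crop origin [np.int64(185), np.int64(93)]
```

View pics/t2.png

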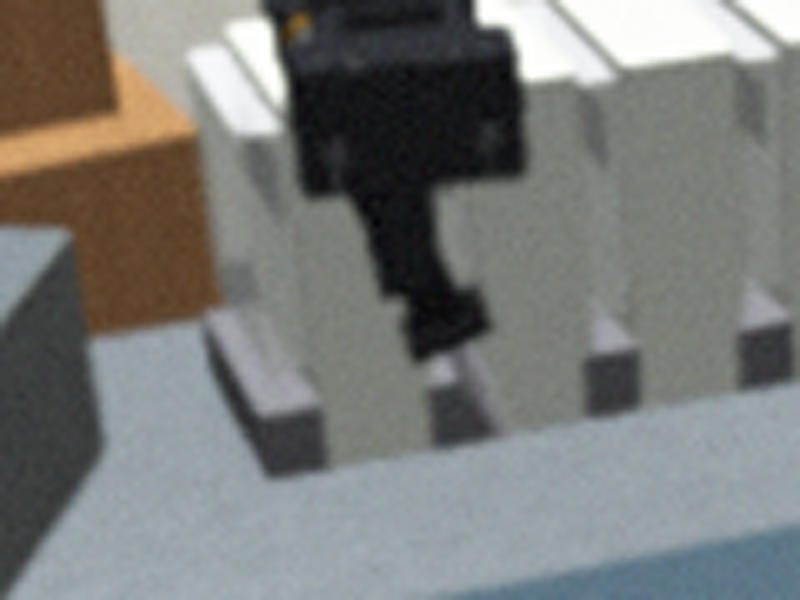

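The probe is held leaning about 20°, handle at (400,230) and collar at (445,320) in the crop. I'll carry it over the contact and measure it there.

```bash
python3 go.py 497.2 63.8 175 80.95
```

```text
t 13.78 pos [471.6 274.  215.5] yaw 81.09 open 0.204 F [-0.61  0.27 -2.27] norm [-0.1928 -0.6788  0.1353] turn 0.0004
```

Emit:
send_rows(rows="-0.1 -0.1 0 0;-0.19 -0.2 0 0;-0.19 -0.3 0 0;-0.19 -0.4 0 0;-0.19 -0.5 0 0;-0.193 -0.58 0.05 0;-0.193 -0.65 0.1 0;-0.193 -0.678 0.135 0;-0.193 -0.678 0.135 0;-0.193 -0.678 0.135 0")

```text
clock: 14.62
tool_pos: [0.497, 0.0643, 0.1744]
eef_rot: [0.078, 0.997, -0.0, -0.002]
contact_force: [0.4, -0.3, -0.7]
opening: 0.202
finger_force: 40.0
```

```bash
cat > tip.py <<'E'
from meas import *
import sys; from plant import sensors
s=sensors.get_state(); t=s['tool_pos']*1000; print('clock',s['clock'],'TCP',t.round(1),'F',s['contact_force'].round(2))
p,d,c=snap('side'); W=cloud(d,c)*1000
th=np.radians(-9.05); M=np.array([[np.cos(th),-np.sin(th)],[np.sin(th),np.cos(th)]])
O=np.array([629.8,42.5])+M@[-30,0]
L=W.copy(); L[...,:2]=(W[...,:2]-O)@M     # meter frame
tl=(t[:2]-O)@M; print('TCP meter',tl.round(1),t[2].round(1))
g=np.array([tl[0],tl[1],t[2]+19]); D=L-g
m=(np.abs(D[...,1])<25)&(D[...,2]<-16)&(D[...,2]>-95)&(np.abs(D[...,0]-(-D[...,2])*.364)<20)&(L[...,2]>62)
v=L[m]-g; v=v[(np.abs(v[:,1])<20)]
for z0 in range(-95,-15,6):
    q=v[(v[:,2]>=z0)&(v[:,2]<z0+6)]
    if len(q)>3: print(z0+3,len(q),'x %.1f..%.1f mean %.1f  y %.1f'%(q[:,0].min(),q[:,0].max(),q[:,0].mean(),q[:,1].mean()))
u0,v0=proj(c,[s['tool_pos']])[0].astype(int)
b=[u0-40,v0-30]; print('crop',b)
cv2.imwrite(sys.argv[1],cv2.resize(p[b[1]:b[1]+90,b[0]:b[0]+120],(800,600),interpolation=cv2.INTER_CUBIC)[...,::-1])
E
python3 tip.py pics/t3.png
```

```text
clock 14.6167 TCP [497.   64.3 174.4] F [ 0.4  -0.31 -0.67]
TCP meter [-104.6    0.6] 174.4
-80 8 x 23.2..28.0 mean 25.5  y -2.7
-74 9 x 19.8..25.6 mean 23.0  y -2.8
-68 5 x 17.2..23.6 mean 20.4  y -3.5
-62 11 x 13.7..24.0 mean 19.4  y -3.9
-56 16 x 12.0..21.6 mean 17.2  y -4.2
-50 7 x 11.2..19.8 mean 15.6  y -4.3
-44 21 x -3.8..9.3 mean -0.1  y -9.2
-38 52 x -3.3..23.9 mean 7.9  y -10.1
-32 57 x -1.0..24.7 mean 15.2  y -5.7
-26 17 x -2.8..16.0 mean 7.8  y -9.2
-20 9 x -11.9..13.6 mean -1.6  y -6.1
crop [np.int64(248), np.int64(162)]
```

View pics/t3.png

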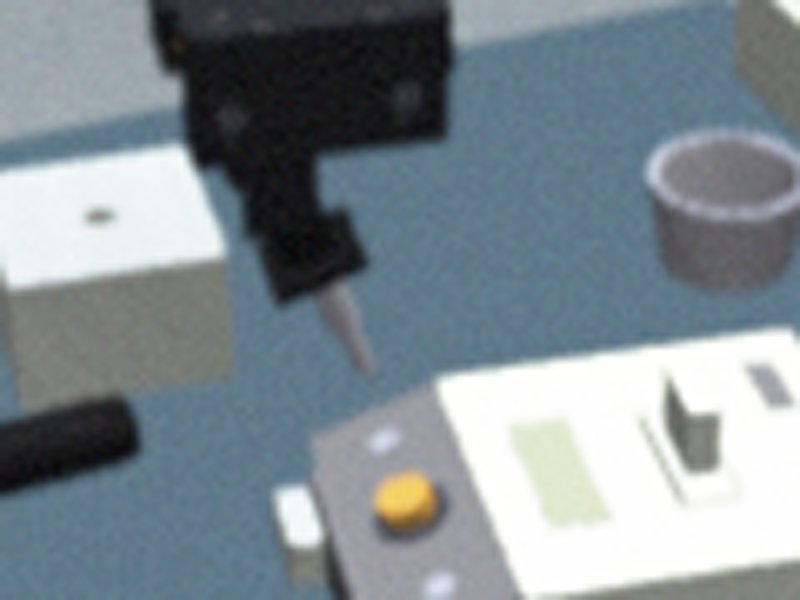

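The crop shows the module seated at (695,440), the contact at (405,500), and the probe pin running from (325,290) to (372,372). I'll fit the tilt from the pin's centreline in this picture.

```bash
cat > tilt.py <<'E'
from meas import *
import sys
p,d,c=load('side')
th=np.radians(-9.05); M=np.array([[np.cos(th),-np.sin(th)],[np.sin(th),np.cos(th)]])
O=np.array([629.8,42.5])+M@[-30,0]
def run(ytcp,box):   # box u0 u1 v0 v1 holding neck+pin on blue mat
    u0,u1,v0,v1=box; im=p[v0:v1,u0:u1].astype(float); diff=im[...,2]-im[...,0]  # blue mat: B>R
    bg=np.median(diff); w=np.clip((bg-diff)/bg,0,None); w[w<.35]=0
    pts=[]
    for r in range(w.shape[0]):
        if w[r].sum()>1: pts.append([u0+(w[r]*np.arange(u1-u0)).sum()/w[r].sum(),v0+r,w[r].sum()])
    pts=np.array(pts); o,r=rays(c,pts[:,:2])
    n=np.array([-np.sin(th),np.cos(th),0]); o1=o*1000; Om=np.array([*O,0])+n*ytcp
    X=o1+r*(((Om-o1)@n)/(r@n))[:,None]; x=(X[:,:2]-O)@M[:,0]; z=X[:,2]
    for a in zip(pts.round(1).tolist(),x.round(1),z.round(1)): print(*a)
    k=np.polyfit(z,x,1); print('tilt deg',np.degrees(np.arctan(-k[0])).round(2))
run(float(sys.argv[1]),tuple(map(int,sys.argv[2:6])))
E
python3 tilt.py 0.6 290 312 206 220
```

```text
[295.1, 206.0, 7.5] -92.3 139.8
[296.4, 207.0, 5.3] -89.7 136.9
[298.4, 208.0, 4.5] -85.8 133.9
[298.5, 209.0, 4.4] -85.5 131.4
[299.0, 210.0, 4.0] -84.6 128.9
[299.2, 211.0, 3.4] -84.3 126.4
[299.7, 212.0, 2.6] -83.3 123.8
[300.6, 213.0, 2.5] -81.5 121.0
[301.3, 214.0, 2.6] -80.1 118.3
[301.6, 215.0, 2.5] -79.6 115.7
[302.0, 216.0, 2.3] -78.7 113.1
[302.5, 217.0, 1.4] -77.8 110.5
tilt deg 24.24
```

Without the two collar rows the tilt is about 20.2°, which is good. Now approaching to 10 mm above the contact along its normal.

Emit:
send_rows(rows="-0.017 -0.001 0.05 0;-0.017 -0.001 0.09 0;-0.017 -0.001 0.12 0;-0.017 -0.001 0.135 0;-0.017 -0.001 0.135 0;-0.017 -0.001 0.135 0;-0.017 -0.001 0.135 0")

```text
clock: 15.25
tool_pos: [0.5035, 0.0636, 0.1357]
eef_rot: [0.078, 0.997, 0.0, 0.0]
contact_force: [0.6, 0.4, -1.6]
opening: 0.201
finger_force: 40.0
```

```bash
python3 tip.py pics/t4.png | head -3; python3 -c "
from plant import eyes,sensors
import numpy as np
f=[]
for i in range(8):
    eyes.snapshot('side'); f.append(sensors.get_state()['contact_force'])
print(np.mean(f,0),np.std(f,0))"
```

```text
clock 15.25 TCP [503.5  63.6 135.7] F [ 0.61  0.37 -1.59]
TCP meter [-98.1   1. ] 135.7
-92 4 x 35.1..37.8 mean 36.4  y -3.4
[-0.09009776  0.12912431 -1.07734293] [0.41459085 0.38013977 0.32580354]
```

View pics/t4.png

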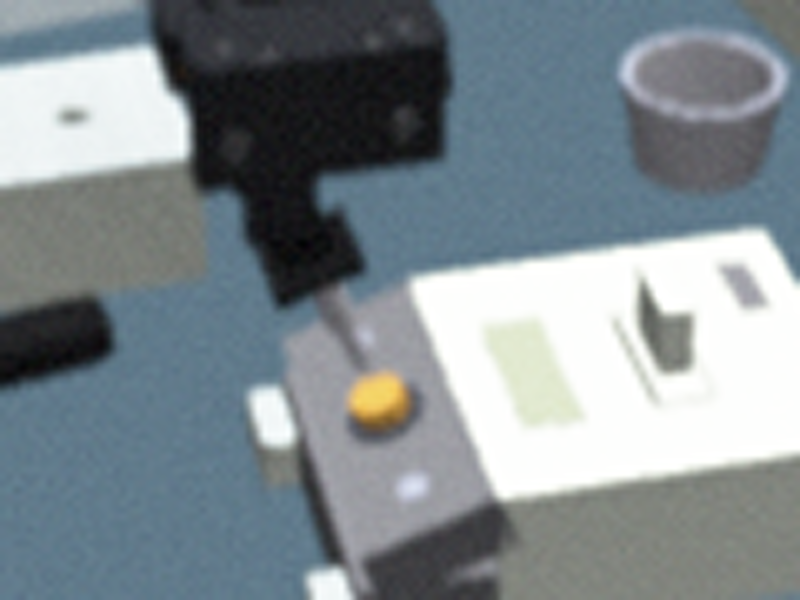

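Run:
```python
from meas import *
p,d,c=load('side'); s0=cv2.imread('pics/side0.png')[...,::-1]
th=np.radians(-9.05); M=np.array([[np.cos(th),-np.sin(th)],[np.sin(th),np.cos(th)]]); O=np.array([629.8,42.5])+M@[-30,0]
W=lambda q:np.array([*(O+M@np.array(q[:2])),q[2]])/1000
brass=lambda i:(i[...,0]-i[...,2]>50)
b,_=blob(s0,(298,320,228,246),brass)
pc=proj(c,[W((-66,0,60)),W((-67,0,58))])
print('contact obs',b,'pred face',pc)
for q in((-67.9,1.0,71.8),(-66.9,1,71.8),(-67.9,2,71.8),(-67.9,1,72.8)): print(q,proj(c,[W(q)]))
from plant import sensors
t=sensors.get_state()['tool_pos']; print(t); print(((t[:2]*1000-O)@M).round(2))
u,v=proj(c,[t])[0].astype(int);print('crop origin',u-40,v-30, 'tip obs', u-40+(367+.5)/6.667-.5, v-30+(370+.5)/6.667-.5)
```

```text
contact obs [308.39437577 236.50337132] pred face [[308.54519029 235.92681734]
 [308.10392575 236.74435187]]
(-67.9, 1.0, 71.8) [[307.47566288 231.32525011]]
(-66.9, 1, 71.8) [[307.93599695 231.2575824 ]]
(-67.9, 2, 71.8) [[307.37194007 231.05495087]]
(-67.9, 1, 72.8) [[307.46733049 230.94432884]]
[0.50316458 0.06318505 0.13530522]
[-98.31   0.51]
crop origin 252 178 tip obs 306.6222438878056 233.07222138893056
```

Emit:
send_rows(rows="0.003 -0.001 0 0;0 -0.001 0.01 0;-0.0035 -0.001 0.02 0;-0.007 -0.001 0.0282 0;-0.007 -0.001 0.0282 0;-0.007 -0.001 0.0282 0;-0.007 -0.001 0.0282 0")

```text
clock: 16.28
tool_pos: [0.5051, 0.0626, 0.1267]
eef_rot: [0.078, 0.997, 0.0, -0.0]
contact_force: [-0.2, 0.4, -0.6]
opening: 0.201
finger_force: 40.0
```

```bash
cat > f.py <<'E'
from plant import eyes,sensors
import numpy as np
f=[];t=[]
for i in range(8):
    eyes.snapshot('side'); s=sensors.get_state(); f.append(s['contact_force']); t.append(s['tool_pos'])
F=np.mean(f,0)-[-.09,.13,-1.08]; a=np.radians(20);th=np.radians(-9.05)
n=np.array([-np.sin(a)*np.cos(th),-np.sin(a)*np.sin(th),np.cos(a)])
T=np.mean(t,0)*1000; M=np.array([[np.cos(th),-np.sin(th)],[np.sin(th),np.cos(th)]]); O=np.array([629.8,42.5])+M@[-30,0]
print('clock',s['clock'],'dF',F.round(2),'Fn %.2f'%(F@n),'TCP meter',((T[:2]-O)@M).round(2),T[2].round(2),'grip',s['finger_force'],s['opening'].round(3))
E
python3 f.py
```

```text
Traceback (most recent call last):
  File "f.py", line 9, in <module>
    print('clock',s['clock'],'dF',F.round(2),'Fn %.2f'%(F@n),'TCP meter',((T[:2]-O)@M).round(2),T[2].round(2),'grip',s['finger_force'],s['opening'].round(3))
                                                                                                                                       ^^^^^^^^^^^^^^^^^^
AttributeError: 'float' object has no attribute 'round'
```

```bash
sed -i "s/,s\['opening'\].round(3)//" f.py; python3 f.py
```

```text
clock 17.0833 dF [ 0.07 -0.36 -0.08] Fn -0.12 TCP meter [-96.25   0.26] 126.77 grip 39.99997505452484
```

Emit:
send_rows(rows="-0.0011 0 0.0031 0;-0.0023 0 0.0063 0;-0.0034 0 0.0094 0;-0.0034 0 0.0094 0;-0.0034 0 0.0094 0")

```text
clock: 17.5
tool_pos: [0.5062, 0.0625, 0.1239]
eef_rot: [0.078, 0.997, 0.0, 0.0]
contact_force: [-0.8, 0.0, 0.5]
opening: 0.204
finger_force: 40.0
```

```bash
python3 f.py
```

```text
clock 17.9 dF [-0.53  0.03  1.75] Fn 1.82 TCP meter [-95.22   0.27] 123.98 grip 39.99996964819729
```

Touched at 1.8 N. Another 2 mm for about 3 N.

Emit:
send_rows(rows="-0.001 0 0.003 0;-0.0021 0 0.006 0;-0.0021 0 0.006 0;-0.0021 0 0.006 0;-0.0021 0 0.006 0")

```text
clock: 18.32
tool_pos: [0.5068, 0.0624, 0.1222]
eef_rot: [0.078, 0.997, 0.0, 0.0]
contact_force: [0.0, -0.3, 1.0]
opening: 0.2
finger_force: 40.0
```

```bash
python3 f.py; python3 tip.py pics/t5.png | tail -8
```

```text
clock 18.7167 dF [-0.32 -0.1   2.49] Fn 2.44 TCP meter [-94.59   0.28] 122.16 grip 39.99993486329913
-56 12 x 12.6..23.1 mean 18.1  y -3.8
-50 7 x 12.1..21.0 mean 16.4  y -5.3
-44 19 x -3.8..12.0 mean 0.1  y -6.9
-38 49 x -2.3..22.7 mean 8.5  y -11.3
-32 49 x -0.9..24.7 mean 16.0  y -5.6
-26 14 x -1.2..16.1 mean 7.7  y -9.6
-20 6 x -9.7..14.2 mean -0.3  y -11.3
crop [np.int64(254), np.int64(183)]
```

View pics/t5.png

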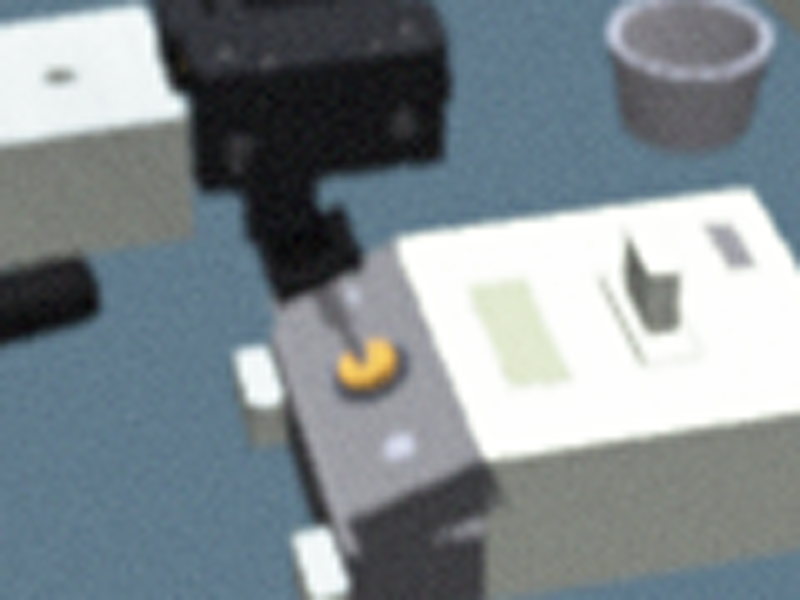

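The crop shows the tip at (365,360), on the middle of the brass disc at about (368,362), with the module still seated. A small trim brings it to 3 N.

Emit:
send_rows(rows="-0.0006 0 0.0016 0;-0.0006 0 0.0016 0;-0.0006 0 0.0016 0;-0.0006 0 0.0016 0;-0.0006 0 0.0016 0;-0.0006 0 0.0016 0")

```text
clock: 19.27
tool_pos: [0.507, 0.0623, 0.1217]
eef_rot: [0.078, 0.997, 0.0, 0.0]
contact_force: [-1.0, -0.3, 2.1]
opening: 0.204
finger_force: 40.0
```

```bash
python3 f.py; python3 f.py; python3 tilt.py 0.3 285 310 215 222 2>&1 | tail -3
```

```text
clock 19.6667 dF [-0.51 -0.01  2.98] Fn 2.98 TCP meter [-94.41   0.27] 121.66 grip 40.0000189198181
clock 20.0667 dF [-0.11 -0.12  3.3 ] Fn 3.13 TCP meter [-94.42   0.28] 121.66 grip 40.00000488013029
[299.6, 220.0, 9.3] -84.1 104.2
[299.8, 221.0, 9.4] -83.8 101.6
tilt deg 15.65
```

Steady at about 3.0 N. The tip centre and grip point give a lean of about 19.5°. Handing in.

```bash
python3 -c "
from plant import finish_job
print(finish_job())"
```

```text
the job is handed in; nothing more can be done
None
```

The module is fully home in the slot and released, and the probe is held on the middle of the spring contact at about 3.0 N, within about 1° of square by my estimate; the pink look-alike, which was balancing on its pin tip, fell over during the run, apparently not from the gripper (never below about 0.2 m near it), and I left it lying.

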